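Draw the casting collar off the stuck clay beaker

TASK

On the round metal banding wheel a cast clay beaker is still stuck inside its casting collar, the one with blue cheeks. Lift the collar straight up off the beaker (squeezing the blue cheeks would pinch the beaker and bring it along, so take the collar by its two solid plaster ends) and set it down gently, right way up, in the middle of the square wooden drying bat. The beaker must stay standing where it is on the wheel, and the empty collar with yellow cheeks must be left alone.

Things in the scene. Friction and masses are not known exactly. Their poses are not given: they have to be found in the camera images.
- collar: White plaster frame, open at top and bottom, 62 (x) by 58 (y), 62 mm tall, 260 g, round the beaker on the wheel. Solid flat ends 7 mm thick, outer faces at x = +-31: a grip along x holds the frame alone. In the y sides sprung blue cheeks, backs at y = +-34, 34 mm square, 31 mm up, rub lightly on the beaker (less than its weight); a grip along y clamps it. Origin: centre of underside, z up.
- beaker: Sand-coloured clay beaker, round, open at the top, 42 mm across, 74 mm tall, wall 4, 100 g. Stands upright, loose, in the blue-cheeked collar (3 mm free at each plaster end), rim 12 mm above the collar's top. Origin: centre of underside, z up. The wheel under it, roughly centred on it, is a fixed aluminium disc 160 mm across that does not turn, top 60 mm above the table.
- bat: Drying bat: a fixed square board of pale wood, 150 by 150 mm, 20 mm thick, lying on the table. Origin: centre of its underside; z up, so its top is at z = 20 mm.
- spare: Second casting collar, same shape and size but with yellow cheeks, empty, standing loose on the table. To be left alone. Origin: centre of its underside; z up.
Mind the look-alikes: they are no part of the job. What is shaped like the collar but purple or turquoise is not meant. What is shaped like the beaker but red is not meant.

How it is judged (in metres and radians):
On the way:
1. the blue-cheeked collar is drawn off upwards until its underside is above the beaker's rim, over the beaker, which still stands on the wheel (z of collar in the frame of beaker above 0.078 m and horizontal distance between collar and beaker below 0.05 m and distance of beaker from where it was at the start of the episode below 0.02 m), for 0.05 s.
At the end, for the whole second after the job is handed in: The blue-cheeked collar stands at rest, upright within 10 degrees, on the drying bat, centre within 40 mm of the bat's; the beaker stands at rest, upright within 10 degrees, on the wheel within 20 mm of its start; the yellow-cheeked collar is within 30 mm of its start (horizontal distance between collar and bat below 0.04 m and z of collar in the frame of bat between 0.015 and 0.026 m and angle between each of collar, beaker's own z axis and vertical below 0.17 rad and linear speed of each of collar, beaker below 0.02 m/s and distance of beaker from where it was at the start of the episode below 0.02 m and distance of spare from where it was at the start of the episode below 0.03 m); the robot touches nothing.
It fails at once if the beaker is dragged up with the collar, more than 12 mm off the wheel (height (world z) of beaker above 0.072 m).
It fails at once if the beaker is tipped by more than 25 degrees or shifted by more than 40 mm (angle between beaker's own z axis and vertical above 0.44 rad or distance of beaker from where it was at the start of the episode above 0.04 m).
It fails at once if the collar is dropped or thrown (faster than 0.7 m/s with the fingers off it) (linear speed of collar above 0.7 m/s and contact force between the fingers and collar below 0.1 N).
It fails at once if the empty yellow-cheeked collar is moved by more than 40 mm (distance of spare from where it was at the start of the episode above 0.04 m).
It also fails if it takes over 42 s, if anything falls off the work surface, if the arm or the gripper's body presses on something with over 40 N, if the wrist force passes 120 N, or if a joint passes its speed limit or range.

ROBOT

A 6-joint arm with a two-finger parallel gripper is mounted at the origin on the work surface. World frame = base frame: x ahead of the robot, y to its left, z up, the work surface at z = 0. Lengths are in mm, angles in rad, forces in N, time in s.
With the tool pointing down it reaches from about 275 to 750 mm from the base axis. Payload 10.2 kg.
Tool frame: the origin (TCP) lies midway between the tips of the shut fingers; the grasp point (between the pads) lies grip_depth behind it (grip_depth is the distance from the TCP to the grasp point, in mm); z points along the fingers, y is the line along which they close (so a half turn about z gives the same grasp; the last joint's range is limited). The gripper opens to 85 mm and grips with 20 to 120 N. Pads are 22 mm wide; open, the fingers measure 114 mm over their backs; the gripper's body (76 mm by 85 mm) begins 54 mm behind the grasp point. The pads swing forward as they close: fully open they stand 13 mm farther back than shut.
Start: joints at [-1.393, 0.313, 1.498, -0, 1.331, -0.223], TCP at [204.819, -483.405, 210.194] pointing down, gripper open.
Joint ranges: [-2.94, 2.94], [-0.97, 2.17], [0.19, 2.56], [-1.23, 4.37], [0.02, 3.11], [-2.88, 2.88]. Speed limits (rad/s): [2.39, 2.39, 3.01, 3.14, 3.14, 3.14].

INTERFACE

Orientations are given as a unit quaternion [w, x, y, z].
In Python, from rig import * gives the robot as it stands.
- The arm moves only by the tool servo_tool, never from a script. Its argument "commands" is a list of rows, each a list of 3 entries, a list of its own where there are three numbers: the gripper command: -1 is fully open, 1 is shut, values between are in proportion, then the shift along the tool's x, y, z in m, then the turn, a rotation vector about the tool's x, y, z in units of 6 degrees (1.0 is 6 degrees). In form: [[grip, [dx, dy, dz], [ax, ay, az]], ...]. A call has 1 to 10 rows; each row shifts and turns the commanded pose from where the row before left it, along the tool's axes as they then stand; what a row does not reach is not made up. A row lasts 1/12 s, in which the tool goes at most 41.7 mm and 7.16 degrees, less where a joint would pass 70% of its speed; a pose out of reach is approached as far as the arm can. A call is refused whole if a number of a shift passes 0.0417 or a number of a turn 1, either way. A call with a gripper value outside its range is refused whole. The fingers move at their own pace and stop on an object; "squeeze" is the grip in N (left out, the last holds). Time passes only in rows, so rows that do not move let the fingers close. It gives the time, the measured TCP pose, the force, the opening and the grip force at its end, in the units of the state.
- sense(): the state, without advancing time (a new reading comes with each control period).
- capture(name): name is "scene" or "top"; returns a dict with "pixels" (400x640x3 uint8, red, green, blue), "z_map" (400x640 float32, mm along the optical axis (not along the pixel's ray), 0 where there is no reading), "fx", "fy", "cx", "cy" (pixels), "distortion" ([k1, k2, p1, p2, k3] as OpenCV has them; the pictures are not rectified), "rvec" (rotation vector, rad) and "tvec" (3), from world to camera coordinates, as OpenCV has them. Camera axes: x right, y down, z forward; pixel columns grow to the right and rows downward; lengths in mm; the calibration is good to about 2 mm. A picture is of the moment at which its call begins.
- finish_job(): hands the job in; it is judged then, once.
The state is a dict: "time_s": time; "joints": joint angles; "dq": joint speeds; "tau": joint torques, N m; "eef_pos": TCP position; "ee_rot": TCP orientation; "force": force on the tool from outside, world axes, zero at the start; "wrist_torque": the same for the moment, N m; "grip_width": opening from 0.0 (shut) to 1.0 (fully open); "grip_force": force on a finger pad.
Only numpy, scipy, OpenCV 4.12 (cv2) and the standard library are available. Lean on these libraries where they do the work, as an engineer would, in place of code of your own. Each camera call takes 0.05 s, during which the arm holds its last target. There are 200 camera calls.

## Working session

There is one attempt and no reset: what is moved stays moved. The work goes in short steps, Python scripts to look and compute and a tool call to move; the robot and the scene stay as the last step left them, time stands still between calls to the robot, and variables do not carry over. Pictures are saved under pics/ and viewed, at most 10 in all, crops included, and the job is handed in when it is done.

Besides the shell and the picture viewer there is one more tool, called after "Emit:" by a JSON object that holds its "op" and its "data", one argument or row to a line. servo_tool: Moves the arm, as the interface text tells. Its arguments: {"type":"object","properties":{"commands":{"type":"array"},"squeeze":{"type":"number"}},"required":["commands"]}

```bash
mkdir -p pics; cat > h.py <<'E'
from rig import *
import numpy as np, cv2
def grab(n):
    c=capture(n); return c
def K(c): return np.array([[c["fx"],0,c["cx"]],[0,c["fy"],c["cy"]],[0,0,1]])
def world(c,uv,z=None):
    uv=np.array(uv,float).reshape(-1,1,2)
    p=cv2.undistortPoints(uv,K(c),np.array(c["distortion"]))[:,0]
    R=cv2.Rodrigues(np.array(c["rvec"],float))[0]; t=np.array(c["tvec"],float).ravel()
    d=np.c_[p,np.ones(len(p))]
    if z is None:
        zz=np.array([c["z_map"][int(round(v)),int(round(u))] for u,v in uv[:,0]])
        return (d*zz[:,None]-t)@R
    o=-R.T@t; w=d@R
    return o+w*((z-o[2])/w[:,2])[:,None]
E
python3 - <<'E'
from h import *
import pickle
for n in("scene","top"):
    c=grab(n); cv2.imwrite(f"pics/{n}0.png",c["pixels"][:,:,::-1]); pickle.dump(c,open(n+".pkl","wb"))
print(sense())
E
```

```text
{'time_s': 0.1, 'joints': array([-1.39341329e+00,  3.13379478e-01,  1.49831133e+00, -4.93431965e-05,
        1.33101436e+00, -2.23387969e-01]), 'dq': array([-0.0006793 , -0.00197483, -0.00150888, -0.00091682,  0.00070022,
        0.00020009]), 'tau': array([ 1.87837730e-03, -4.12902188e+01, -2.60141283e+01, -2.17443376e-04,
        3.04028348e-03,  1.30412741e-05]), 'eef_pos': array([ 204.75592279, -483.16375345,  209.71851458]), 'ee_rot': array([-5.56660614e-04,  9.79988597e-01,  1.99052859e-01, -1.11619906e-05]), 'force': array([0.37924865, 0.78743374, 0.17640886]), 'wrist_torque': array([ 0.00556637, -0.02417484,  0.00613028]), 'grip_force': 0.0, 'grip_width': 0.9985282901816658}
```

View pics/scene0.png

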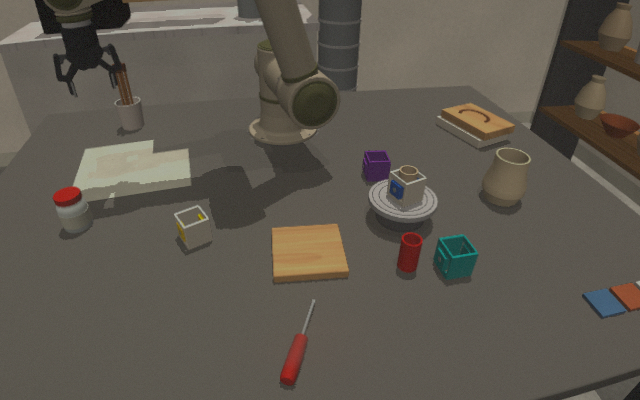

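View pics/top0.png

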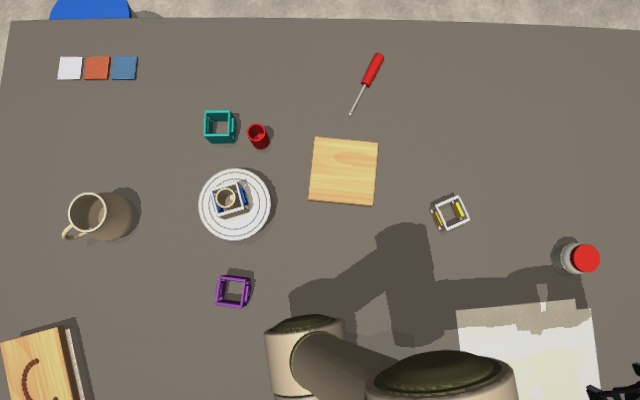

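The scene and top views show four collar shapes. In the top picture they are blue-cheeked on the wheel (230,200), turquoise (220,126), purple (233,291) and yellow-cheeked (451,213). The white one with blue cheeks on the wheel fits. The bat is at (344,171) and a red beaker look-alike at (258,135). I'll confirm with an enlarged crop.

```bash
python3 - <<'E'
from h import *
import pickle
c=pickle.load(open("top.pkl","rb"))
im=c["pixels"][160:245,190:280,::-1]
cv2.imwrite("pics/crop.png",cv2.resize(im,None,fx=7,fy=7,interpolation=cv2.INTER_CUBIC)[:600])
print(world(c,[(235,204)],60),world(c,[(314,137),(378,142),(373,205),(309,199)],20).round(1))
# all points by depth, near the wheel
v,u=np.mgrid[165:240,195:275]; uv=np.c_[u.ravel(),v.ravel()]
w=world(c,uv); col=c["pixels"][uv[:,1],uv[:,0]]
for a,b in((112,130),(128,142),(55,65)):
    m=(w[:,2]>a)&(w[:,2]<b); p=w[m]
    print(a,b,m.sum(),np.median(p[:,2]),(p.min(0)+p.max(0))/2,cv2.minAreaRect(p[:,:2].astype(np.float32)))
E
```

```text
[[516.7856705  211.71314309  60.        ]] [[ 682.1   44.2   20. ]
 [ 672.9 -104.3   20. ]
 [ 525.5  -93.2   20. ]
 [ 536.5   52.2   20. ]]
112 130 441 120.4596006279523 [520.56988145 216.04870215 120.98244588] ((520.6393432617188, 216.77194213867188), (60.9796142578125, 58.835575103759766), 18.552276611328125)
128 142 125 132.78273254283636 [520.60220111 216.39881201 132.40546561] ((520.7938232421875, 216.6301727294922), (39.74099349975586, 38.5097541809082), 65.00105285644531)
55 65 3032 59.198605701301176 [517.78850606 214.72786874  59.98204666] ((517.8914184570312, 214.6978759765625), (154.9182586669922, 159.6682891845703), 0.9700555205345154)
```

View pics/crop.png

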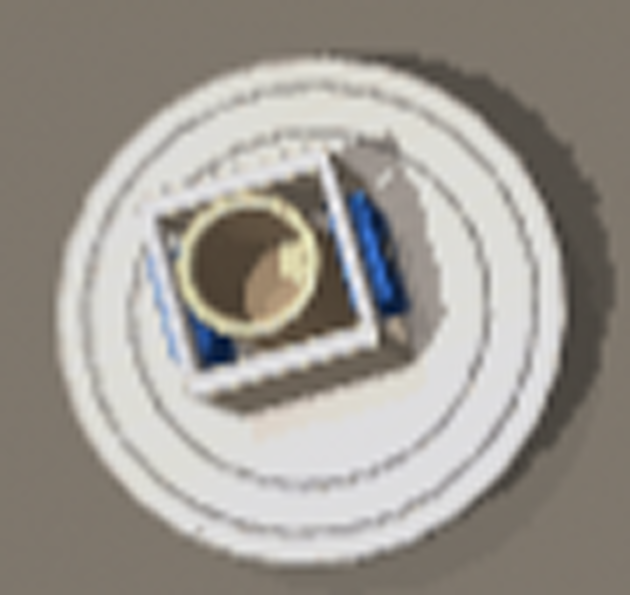

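The crop confirms it: a white frame with blue cheeks on its left and right at crop (205,340) and (375,250), and the sand beaker inside. The solid plaster ends are the upper and lower edges, with corners at (153,212), (325,155), (378,338) and (195,392).

```bash
python3 - <<'E'
from h import *
import pickle,rig
c=pickle.load(open("top.pkl","rb"))
q=np.array([(153,212),(325,155),(378,338),(195,392)])/7+[190-.43,160-.43]
p=world(c,q,122);print(p.round(1),p.mean(0))
for a,b in((3,0),(2,1),(1,0),(2,3)): d=p[b]-p[a];print(a,b,np.degrees(np.arctan2(d[1],d[0])),np.hypot(*d[:2]))
print([ (k,v) for k,v in vars(rig).items() if 'grip' in k.lower() or 'depth' in k.lower()])
E
ls; grep -rn grip_depth --include=* . | head
```

```text
[[537.2 248.2 122. ]
 [555.  198.4 122. ]
 [501.4 180.3 122. ]
 [484.6 233.  122. ]] [519.52936047 214.95116612 122.        ]
3 0 16.160672461995272 54.7797871490179
2 1 18.626432317754617 56.585330065584955
1 0 109.65492429251712 52.941431500678306
2 3 107.6876586424516 55.29707947456401
[('grip_depth', 18.700000000000003)]
h.py
pics
scene.pkl
top.pkl
```

Emit:
{"op": "servo_tool", "data": {
  "commands": [
    [-1,[0,0,0],[0,0,-1]],
    [-1,[0,0,0],[0,0,-1]],
    [-1,[0,0,0],[0,0,-1]],
    [-1,[0,0,0],[0,0,-1]],
    [-1,[0,0,0],[0,0,-1]],
    [-1,[0,0,0],[0,0,-1]],
    [-1,[0,0,0],[0,0,-1]],
    [-1,[0,0,0],[0,0,-1]],
    [-1,[0,0,0],[0,0,-1]],
    [-1,[0,0,0],[0,0,-1]]
  ]
}}

```text
time_s: 0.93
eef_pos: [204.8, -483.2, 209.8]
ee_rot: [-0.0, 0.747, 0.664, 0.0]
force: [1.0, -0.6, 0.1]
grip_width: 1.003
grip_force: 0.0
```

Emit:
{"op": "servo_tool", "data": {
  "commands": [
    [-1,[0,0,0],[0,0,-1]],
    [-1,[0,0,0],[0,0,-1]],
    [-1,[0,0,0],[0,0,-1]],
    [-1,[0,0,0],[0,0,-1]],
    [-1,[0,0,0],[0,0,-0.12]],
    [-1,[0.028,0.025,0],[0,0,0]],
    [-1,[0.028,0.025,0],[0,0,0]],
    [-1,[0.028,0.025,0],[0,0,0]],
    [-1,[0.028,0.025,0],[0,0,0]],
    [-1,[0.028,0.025,0],[0,0,0]]
  ]
}}

```text
time_s: 1.77
eef_pos: [281.6, -310.3, 210.0]
ee_rot: [-0.0, 0.591, 0.806, 0.0]
force: [1.4, 0.0, 0.5]
grip_width: 0.998
grip_force: 0.0
```

Emit:
{"op": "servo_tool", "data": {
  "commands": [
    [-1,[0.028,0.025,0],[0,0,0]],
    [-1,[0.028,0.025,0],[0,0,0]],
    [-1,[0.028,0.025,0],[0,0,0]],
    [-1,[0.028,0.025,0],[0,0,0]],
    [-1,[0.028,0.025,0],[0,0,0]],
    [-1,[0.028,0.025,0],[0,0,0]],
    [-1,[0.028,0.025,0],[0,0,0]],
    [-1,[0.028,0.025,0],[0,0,0]],
    [-1,[0.028,0.025,0],[0,0,0]],
    [-1,[0.028,0.025,0],[0,0,0]]
  ]
}}

```text
time_s: 2.6
eef_pos: [434.8, 32.7, 210.2]
ee_rot: [0.0, 0.591, 0.807, -0.0]
force: [0.9, -0.8, 0.7]
grip_width: 1.001
grip_force: 0.0
```

Emit:
{"op": "servo_tool", "data": {
  "commands": [
    [-1,[0.028,0.025,0],[0,0,0]],
    [-1,[0.028,0.025,0],[0,0,0]],
    [-1,[0.028,0.025,0],[0,0,0]],
    [-1,[0.028,0.025,0],[0,0,0]],
    [-1,[0.01,0.015,0],[0,0,0]],
    [-1,[0,0,0],[0,0,0]],
    [-1,[0,0,0],[0,0,0]]
  ]
}}

```text
time_s: 3.18
eef_pos: [506.8, 182.2, 209.6]
ee_rot: [-0.0, 0.59, 0.807, -0.001]
force: [0.8, 0.8, -0.0]
grip_width: 1.003
grip_force: 0.0
```

Emit:
{"op": "servo_tool", "data": {
  "commands": [
    [-1,[0.028,0.023,0],[0,0,0]],
    [-1,[0,0,0.02],[0,0,0]],
    [-1,[0,0,0.02],[0,0,0]],
    [-1,[0,0,0.01],[0,0,0]],
    [-1,[0,0,0],[0,0,0]],
    [-1,[0,0,0],[0,0,0]]
  ]
}}

```text
time_s: 3.68
eef_pos: [520.4, 214.7, 160.7]
ee_rot: [0.0, 0.591, 0.807, -0.0]
force: [-0.2, -0.3, 0.7]
grip_width: 1.0
grip_force: 0.0
```

```bash
python3 - <<'E'
from h import *
a=grab("scene")["pixels"][120:240,330:480,::-1]; b=grab("top")["pixels"][140:260,170:320,::-1]
cv2.imwrite("pics/p1.png",cv2.resize(np.hstack([a,b]),(800,320),interpolation=cv2.INTER_CUBIC))
E
```

```text
(no output)
```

View pics/p1.png

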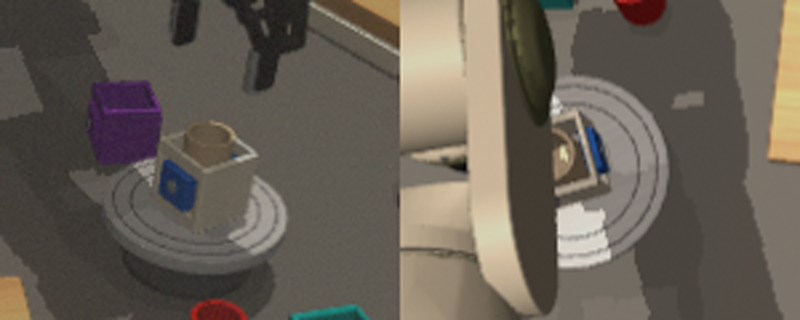

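Left half (scene): the fingertips at about (178,40) and (260,85) line up with the plaster ends; the collar's top is at about (208,150). Right half (top): the arm hides part of the collar. I'll check the alignment by projecting points.

```bash
python3 - <<'E'
from h import *
import pickle
c=pickle.load(open("scene.pkl","rb"))
t=np.radians(18);d=np.array([np.cos(t),np.sin(t),0])
P=np.array([[520.4,214.7,173.7]+s*46*d for s in(-1,1)]+[[520.4,214.7,122.],[520.4,214.7,134]]+[[520.4,214.7,122.]+s*31*d for s in(-1,1)])
q=cv2.projectPoints(P,np.array(c["rvec"]),np.array(c["tvec"]),K(c),np.array(c["distortion"]))[0][:,0]
print(((q-[330,120])*800/300).round(0))
v,u=np.mgrid[160:215,380:435];w=world(c,np.c_[u.ravel(),v.ravel()])
m=(w[:,2]>114)&(w[:,2]<126);p=w[m];print(m.sum(),cv2.minAreaRect(p[:,:2].astype(np.float32)))
m=(w[:,2]>128)&(w[:,2]<142);p=w[m];print(m.sum(),cv2.minAreaRect(p[:,:2].astype(np.float32)))
E
```

```text
[[178.  66.]
 [252. 116.]
 [205. 144.]
 [207. 132.]
 [182. 127.]
 [229. 162.]]
348 ((522.985107421875, 216.55813598632812), (64.42510223388672, 61.08991241455078), 17.680025100708008)
130 ((522.2560424804688, 216.03317260742188), (41.70581817626953, 41.435882568359375), 0.1795285940170288)
```

```bash
python3 - <<'E'
from h import *
c=grab("scene")
v,u=np.mgrid[120:165,390:450];w=world(c,np.c_[u.ravel(),v.ravel()])
m=(w[:,2]>150)&(w[:,2]<215)&(abs(w[:,0]-520)<80)&(abs(w[:,1]-215)<60);p=w[m]
for s in(-1,1):
    q=p[(p[:,0]-520)*s>0]; print(len(q),q.min(0).round(),q.max(0).round()); l=q[q[:,2]<q[:,2].min()+12]; print(l.mean(0).round(1))
E
```

```text
78 [470. 189. 197.] [486. 213. 215.]
[479.1 199.8 203.1]
75 [563. 215. 196.] [577. 238. 215.]
[569.1 223.4 203.3]
```

Emit:
{"op": "servo_tool", "data": {
  "commands": [
    [-1,[0.001,0.001,0.01],[0,0,0]],
    [-1,[0,0,0.015],[0,0,0]],
    [-1,[0,0,0.015],[0,0,0]],
    [-1,[0,0,0.015],[0,0,0]],
    [-1,[0,0,0.01],[0,0,0]],
    [-1,[0,0,0.01],[0,0,0]],
    [-1,[0,0,0.007],[0,0,0]],
    [-1,[0,0,0],[0,0,0]],
    [-1,[0,0,0],[0,0,0]]
  ]
}}

```text
time_s: 4.58
eef_pos: [521.3, 216.8, 78.4]
ee_rot: [0.0, 0.59, 0.807, 0.0]
force: [0.5, 0.1, -0.6]
grip_width: 1.0
grip_force: 0.0
```

```bash
python3 - <<'E'
from h import *
c=grab("scene"); s=sense(); print(s["eef_pos"],s["force"])
cv2.imwrite("pics/p2.png",cv2.resize(c["pixels"][110:240,330:480,::-1],(690,598),interpolation=cv2.INTER_CUBIC))
E
```

```text
[521.47227667 216.82346445  78.74519761] [-1.24610414 -0.01648916 -0.08704337]
```

View pics/p2.png

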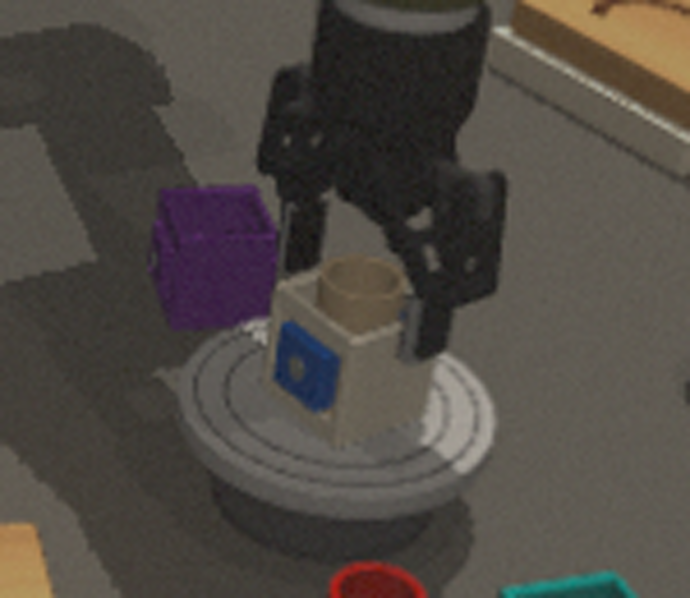

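The fingers straddle the two plaster ends, with tips at (300,265) and (430,350), and the blue cheek at (305,365) is clear. I'll go 6 mm lower and close.

Emit:
{"op": "servo_tool", "data": {
  "commands": [
    [-1,[0,0,0.006],[0,0,0]],
    [-0.6,[0,0,0],[0,0,0]],
    [0,[0,0,0],[0,0,0]],
    [1,[0,0,0],[0,0,0]],
    [1,[0,0,0],[0,0,0]],
    [1,[0,0,0],[0,0,0]],
    [1,[0,0,0],[0,0,0]],
    [1,[0,0,0],[0,0,0]]
  ],
  "squeeze": 45
}}

```text
time_s: 5.3
eef_pos: [521.3, 216.8, 72.5]
ee_rot: [0.0, 0.59, 0.807, 0.0]
force: [1.0, 0.7, 4.2]
grip_width: 0.719
grip_force: 50.6
```

Emit:
{"op": "servo_tool", "data": {
  "commands": [
    [1,[0,0,-0.002],[0,0,0]],
    [1,[0,0,-0.004],[0,0,0]],
    [1,[0,0,-0.005],[0,0,0]],
    [1,[0,0,-0.005],[0,0,0]],
    [1,[0,0,0],[0,0,0]]
  ]
}}

```text
time_s: 5.72
eef_pos: [521.6, 216.8, 89.4]
ee_rot: [0.001, 0.59, 0.807, 0.001]
force: [0.4, -0.7, -2.7]
grip_width: 0.714
grip_force: 49.9
```

```bash
python3 - <<'E'
from h import *
c=grab("scene"); s=sense(); print(s["eef_pos"],s["force"],s["wrist_torque"])
cv2.imwrite("pics/p3.png",cv2.resize(c["pixels"][110:240,330:480,::-1],(690,598),interpolation=cv2.INTER_CUBIC))
E
```

```text
[521.37582854 216.84020425  88.83404927] [ 0.56836832 -0.02273472 -2.61741685] [ 0.03346391  0.00153074 -0.02380323]
```

View pics/p3.png

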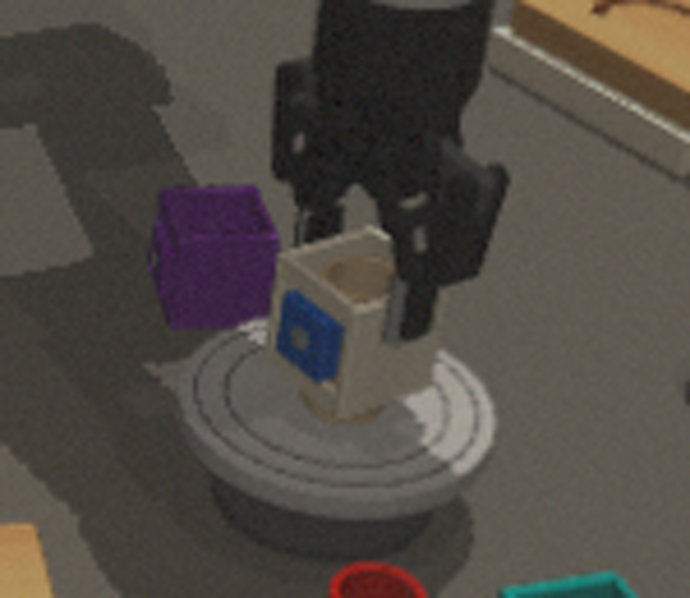

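The collar rises level and the beaker stays on the wheel, its foot visible at (340,410). The load of 2.7 N matches the collar alone. I'll continue lifting straight up.

Emit:
{"op": "servo_tool", "data": {
  "commands": [
    [1,[0,0,-0.006],[0,0,0]],
    [1,[0,0,-0.01],[0,0,0]],
    [1,[0,0,-0.01],[0,0,0]],
    [1,[0,0,-0.01],[0,0,0]],
    [1,[0,0,-0.01],[0,0,0]],
    [1,[0,0,-0.01],[0,0,0]],
    [1,[0,0,-0.01],[0,0,0]],
    [1,[0,0,-0.01],[0,0,0]],
    [1,[0,0,-0.01],[0,0,0]],
    [1,[0,0,-0.01],[0,0,0]]
  ]
}}

```text
time_s: 6.6
eef_pos: [521.0, 216.7, 185.2]
ee_rot: [0.0, 0.59, 0.807, 0.0]
force: [-0.4, -0.6, -1.8]
grip_width: 0.719
grip_force: 49.9
```

Emit:
{"op": "servo_tool", "data": {
  "commands": [
    [1,[0,0,-0.01],[0,0,0]],
    [1,[0,0,0],[0,0,0]],
    [1,[0,0,0],[0,0,0]],
    [1,[0,0,0],[0,0,0]]
  ]
}}

```text
time_s: 6.93
eef_pos: [520.8, 216.7, 193.7]
ee_rot: [-0.0, 0.59, 0.807, -0.0]
force: [0.3, -0.0, -2.9]
grip_width: 0.718
grip_force: 50.0
```

Emit:
{"op": "servo_tool", "data": {
  "commands": [
    [1,[-0.008,0,0],[0,0,0]],
    [1,[-0.016,0.001,0],[0,0,0]],
    [1,[-0.024,0.001,0],[0,0,0]],
    [1,[-0.024,0,0],[0,0,0]],
    [1,[-0.024,0,0],[0,0,0]],
    [1,[-0.024,0,0],[0,0,0]],
    [1,[-0.024,0,0],[0,0,0]],
    [1,[-0.024,0,0],[0,0,0]],
    [1,[-0.024,0.001,0],[0,0,0]],
    [1,[-0.024,0.001,0],[0,0,0]]
  ]
}}

```text
time_s: 7.77
eef_pos: [590.5, 10.4, 193.6]
ee_rot: [-0.0, 0.59, 0.807, -0.0]
force: [0.1, 1.3, -2.4]
grip_width: 0.714
grip_force: 50.0
```

Emit:
{"op": "servo_tool", "data": {
  "commands": [
    [1,[-0.024,0,0],[0,0,0]],
    [1,[-0.012,0,0],[0,0,0]],
    [1,[-0.004,0,0],[0,0,0]],
    [1,[0,0,0],[0,0,0]],
    [1,[0,0,0],[0,0,0]],
    [1,[0,0,0],[0,0,0]]
  ]
}}

```text
time_s: 8.27
eef_pos: [602.4, -24.7, 194.2]
ee_rot: [-0.0, 0.589, 0.808, 0.0]
force: [-0.6, 0.7, -2.3]
grip_width: 0.714
grip_force: 50.0
```

```bash
python3 - <<'E'
from h import *
c=grab("scene"); s=sense(); print(s["eef_pos"],s["force"])
cv2.imwrite("pics/p4.png",cv2.resize(c["pixels"][90:290,220:480,::-1],(780,600),interpolation=cv2.INTER_CUBIC))
E
```

```text
[602.42586335 -24.77432773 194.31569774] [ 0.45460273 -0.33465865 -2.87322813]
```

View pics/p4.png

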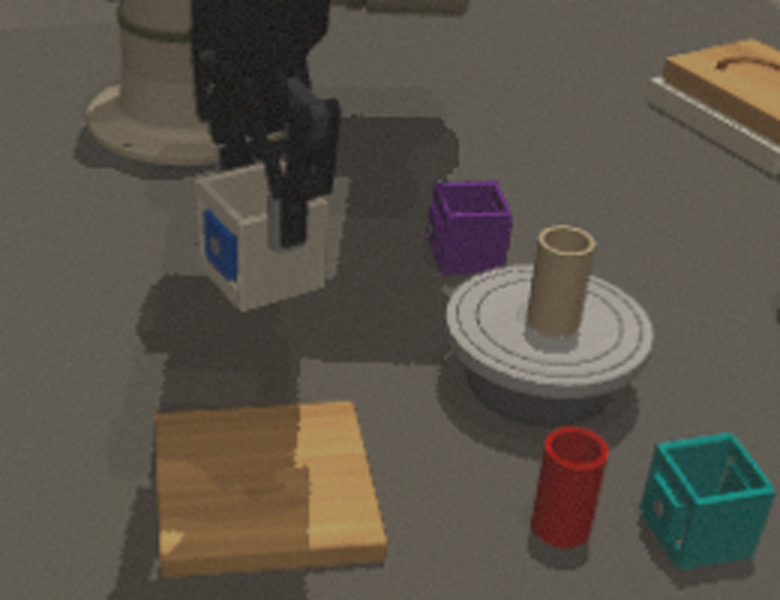

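The beaker stands alone on the wheel at (555,280), and the collar is held upright with its cheek at (220,240). Next I lower it onto the bat.

Emit:
{"op": "servo_tool", "data": {
  "commands": [
    [1,[0,0,0.008],[0,0,0]],
    [1,[0,0,0.015],[0,0,0]],
    [1,[0,0,0.02],[0,0,0]],
    [1,[0,0,0.02],[0,0,0]],
    [1,[0,0,0.02],[0,0,0]],
    [1,[0,0,0.02],[0,0,0]],
    [1,[0,0,0.02],[0,0,0]],
    [1,[0,0,0.015],[0,0,0]],
    [1,[0,0,0.008],[0,0,0]],
    [1,[0,0,0.004],[0,0,0]]
  ]
}}

```text
time_s: 9.15
eef_pos: [602.0, -25.4, 42.8]
ee_rot: [-0.001, 0.59, 0.808, -0.0]
force: [0.9, 0.6, -2.7]
grip_width: 0.715
grip_force: 49.9
```

Emit:
{"op": "servo_tool", "data": {
  "commands": [
    [1,[0,0,0.002],[0,0,0]],
    [1,[0,0,0.002],[0,0,0]],
    [1,[0,0,0.002],[0,0,0]],
    [1,[0,0,0.002],[0,0,0]],
    [1,[0,0,0.002],[0,0,0]],
    [1,[0,0,0],[0,0,0]],
    [1,[0,0,0],[0,0,0]]
  ]
}}

```text
time_s: 9.73
eef_pos: [602.7, -26.0, 34.3]
ee_rot: [0.0, 0.59, 0.807, 0.0]
force: [-0.4, 0.4, -3.3]
grip_width: 0.714
grip_force: 49.9
```

Emit:
{"op": "servo_tool", "data": {
  "commands": [
    [1,[0,0,0.001],[0,0,0]],
    [1,[0,0,0.0005],[0,0,0]],
    [1,[0,0,0.0005],[0,0,0]],
    [1,[0,0,0],[0,0,0]]
  ]
}}

```text
time_s: 10.07
eef_pos: [602.7, -26.0, 32.5]
ee_rot: [0.0, 0.59, 0.807, 0.0]
force: [-1.4, -0.7, 1.2]
grip_width: 0.719
grip_force: 50.3
```

Contact: the force has changed sign. Opening gradually, then moving up.

Emit:
{"op": "servo_tool", "data": {
  "commands": [
    [0.2,[0,0,0],[0,0,0]],
    [-0.2,[0,0,0],[0,0,0]],
    [-0.5,[0,0,0],[0,0,0]],
    [-0.8,[0,0,0],[0,0,0]],
    [-1,[0,0,0],[0,0,0]],
    [-1,[0,0,0],[0,0,0]],
    [-1,[0,0,0],[0,0,0]],
    [-1,[0,0,0],[0,0,0]]
  ],
  "squeeze": 20
}}

```text
time_s: 10.73
eef_pos: [602.7, -25.9, 32.1]
ee_rot: [0.0, 0.59, 0.807, 0.0]
force: [0.3, 0.2, -0.5]
grip_width: 0.996
grip_force: 0.0
```

Emit:
{"op": "servo_tool", "data": {
  "commands": [
    [-1,[0,0,-0.004],[0,0,0]],
    [-1,[0,0,-0.01],[0,0,0]],
    [-1,[0,0,-0.015],[0,0,0]],
    [-1,[0,0,-0.02],[0,0,0]],
    [-1,[0,0,-0.025],[0,0,0]],
    [-1,[0,0,-0.025],[0,0,0]],
    [-1,[0,0,-0.025],[0,0,0]],
    [-1,[0,0,-0.015],[0,0,0]],
    [-1,[0,0,0],[0,0,0]],
    [-1,[0,0,0],[0,0,0]]
  ]
}}

```text
time_s: 11.57
eef_pos: [602.8, -26.0, 172.0]
ee_rot: [0.001, 0.59, 0.807, 0.0]
force: [0.2, 0.9, -1.0]
grip_width: 1.003
grip_force: 0.0
```

```bash
python3 - <<'E'
from h import *
c=grab("scene"); s=sense(); print(s["eef_pos"],s["force"],s["grip_width"])
cv2.imwrite("pics/p5.png",cv2.resize(c["pixels"][90:290,220:480,::-1],(780,600),interpolation=cv2.INTER_CUBIC))
E
```

```text
[602.31391447 -25.8650194  170.74794811] [-0.34080058 -1.15330885 -1.26850443] 1.0032701759211937
```

View pics/p5.png

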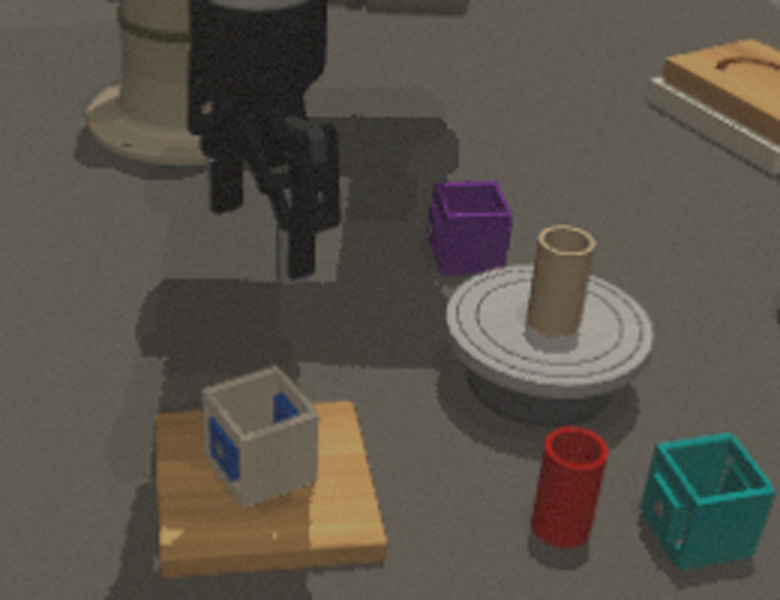

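The collar stands upright mid-bat at (262,435), the beaker stands on the wheel at (555,280), and the gripper is clear. I'm handing in.

```bash
python3 -c "
from rig import *
print(finish_job())"
```

```text
the job is handed in; nothing more can be done
None
```

The blue-cheeked collar was lifted straight off and now stands upright in the middle of the drying bat, the beaker is still standing on the wheel, the yellow-cheeked collar was not touched, and the job is handed in (no verdict was returned).

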